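# Feel for the catch of the slide case

## Task

The blue lid of the slide-filing case is shut, and its catch is hidden in a notch somewhere along the black rail on the front ledge. Working gently throughout, rest a fingertip on the rail's red left end, run it along the top of the rail to the right until it finds the notch, press the tongue inside fully down so that the lid comes ajar, and take the hand away. Do not touch the lid itself, pick nothing up, and leave the jars and other things around the case where they are.

Things in the scene. Friction and masses are not known exactly. Their poses are not given: they have to be found in the camera images.
- case: grey slide-filing case, screwed down, 200 mm deep (its x) by 400 wide (its y) by 64 tall with lid; origin: centre of its underside; x points to its back (away from the robot at yaw 0), y to its left seen from the robot, z up. Front ledge (x -100 to -50 mm) flat at height 58. On it an upright rail, 12 mm thick, centre line x = -88, y = +190 to -190, top at height 82; black with a red left end
- cap: the red left end of the rail, 40 mm long: case y = +150 to +190 mm, rigid; its origin and axes are those of case
- rail_left: the black stretch of rail that follows the red end, 70 mm long: case y = +80 to +150 mm, rigid and without a notch; its origin and axes are those of case
- cap_top (a point): point on the top of the rail at the middle of the red end (case x = -88, y = +170, height 82 mm; axes as case). From here the rail's top runs level and rigid along the case's -y (joints in it under 0.5 mm), but for one notch
- rail_end (a point): point on the top of the rail at its right end, 360 mm from cap_top (axes as case). The one notch in the rail's top is 50 mm long along the rail, as wide as the rail, open to front and back; its place differs each time: its centre lies somewhere from case y = +55 to -55 mm
- tongue (a joint): how far the catch tongue is pressed down, m: 0 up, 0.007 fully down (end stop). Black, 12 mm thick, it runs inside the rail and is bared only in the notch, whose whole bottom it forms; its top starts 10 mm below the top of the rail. It takes 3 to 5 N, and stays where it is left (stiff, no spring back)
- lid (a joint): opening of the blue lid, rad: 0 shut. 154 mm deep, 400 wide, 6 thick, hinged along the case's back edge (case x = +100 mm, height 58), front edge at case x = -54. The tongue lifts it by a linkage, 0.02 rad per mm, to 0.14 rad when fully down (front edge then 21 mm higher)
- jar: amber glass jar, 48 mm across, 65 mm tall, standing in front of the case; loose, origin at the centre of its underside; leave alone
- mailer: flat green slide mailer box, 30 x 80 x 22 mm, lying in front of the case; loose, origin at the centre of its underside; leave alone
- beaker: clear plastic cup, 60 mm across, 70 mm tall, standing in front of the case; loose, origin at the centre of its underside; leave alone
- dropper: amber dropper bottle with black cap, 36 mm across, 90 mm tall, beside the case's left (+y) end; loose, origin at the centre of its underside; leave alone
- dish: lidded glass dish, 90 mm across, 18 mm tall, beside the case's right (-y) end; loose, origin at the centre of its underside; leave alone
- wash: white bottle with blue cap, 60 mm across, 150 mm tall, behind the case; loose, origin at the centre of its underside; leave alone
- counter: small black box-shaped counter, 50 x 60 x 40 mm, behind the case; loose, origin at the centre of its underside; leave alone

How it is judged:
By the outcome, as a careful person would: the job done as asked, in the order asked, and still so for the second after the job is handed in, with the robot touching nothing.
It also fails if it takes over 72 s, if anything falls off the work surface, if the arm or the gripper's body presses on something with over 40 N, if the wrist force passes 120 N, or if a joint passes its speed limit or range.

## Robot

A 6-joint arm with a two-finger parallel gripper is mounted at the origin on the work surface. World frame = base frame: x ahead of the robot, y to its left, z up, the work surface at z = 0. Lengths are in m, angles in rad, forces in N, time in s.
With the tool pointing down it reaches from about 0.35 to 0.85 m from the base axis. Payload 8.1 kg.
Tool frame: the origin (TCP) lies at the very end of the fingers, on their centre line; the grasp point (between the pads) lies 19 mm behind it (hold_point_z is the distance from the TCP to the grasp point, in m); z points along the fingers, y is the line along which they close (so a half turn about z gives the same grasp; the last joint's range is limited). The gripper opens to 85 mm and grips with 20 to 120 N. Pads are 22 mm wide; open, the fingers measure 114 mm over their backs; the gripper's body (76 mm by 85 mm) begins 54 mm behind the grasp point. The pads swing forward as they close: fully open they stand 13 mm farther back than shut.
Start: joints at [-1.262, 0.13, 1.488, -0, 1.523, -0.085], TCP at [0.23, -0.554, 0.231] pointing down, gripper open.
Joint ranges: [-2.96, 2.96], [-0.89, 2.26], [0.02, 2.5], [-1.34, 4.48], [0, 2.73], [-2.66, 2.66]. Speed limits (rad/s): [2.39, 2.39, 2.79, 3.14, 3.14, 3.14].

## Interface

Orientations are given as a rotation vector (axis times angle).
In Python, from workcell import * gives the robot as it stands. The module is installed in compiled form; this text tells all that it offers. Calls block until the motion is done:
- move_to(position, orientation): joint-space move of the TCP to a pose.
- movel(position, v=0.15, attitude=None, max_force=None): straight line of the TCP; attitude=None keeps the orientation; v is the mean speed in m/s. With max_force (N) it stops when the force on the tool has changed by that much, and returns True; else False.
- move_joints(angles): joint-space move.
- command_gripper(opening, effort=None): finger opening in m; effort is the grip in N (None keeps the last); returns when the fingers have stopped.
- wait(seconds).
- ik(position, orientation): joint angles nearest the present ones, or None.
- read_state(): the state.
- capture(name): name is "side" or "top" or "wrist"; returns a dict with "pixels" (384x512x3 uint8, red, green, blue), "range_z" (384x512 float32, m along the optical axis (not along the pixel's ray), 0 where there is no reading), "fov_y" (degrees; the focal length in pixels is half the picture's height over the tangent of half this angle, whatever the lens; pixels are square), "cx", "cy" (the principal point, pixels), "cam_to_world" (4x4, takes a point from camera to world coordinates). Camera axes: x right, y down, z forward; pixel columns grow to the right and rows downward; lengths in m; the calibration is good to about 2 mm. A picture is of the moment at which its call begins.
A pose or a line that the arm cannot do raises Unreachable and nothing moves.
- sign_off(): hands the job in; it is judged then, once.
The state is a dict: "time_s": time; "joint_positions": joint angles; "joint_velocities": joint speeds; "joint_torque": joint torques, N m; "tool_pos": TCP position; "tool_rot": TCP orientation; "ft_force": force on the tool from outside, world axes, zero at the start; "moment": the same for the moment, N m; "gripper_width": finger opening in m; "finger_force": force on a finger pad.
Only numpy, scipy, OpenCV 4.12 (cv2) and the standard library are available. Lean on these libraries where they do the work, as an engineer would, in place of code of your own. Each camera call takes 0.05 s, during which the arm holds its last target. There are 200 camera calls.

## Working session

There is one attempt and no reset: what is moved stays moved. The work goes in short steps, each a Python script; the robot and the scene stay as the last script left them, time stands still between calls to the robot, and variables do not carry over. Pictures are saved under pics/ and viewed, at most 10 in all, crops included, and the job is handed in when it is done.

```bash
mkdir -p pics
python3 - <<'E'
from workcell import *
import cv2,numpy as np
ims=[]
for n in("top","side"):
    c=capture(n); np.savez(f"{n}.npz",**c); ims.append(c["pixels"])
    print(n,c["fov_y"],c["cx"],c["cy"],np.round(c["cam_to_world"],3).tolist(),(c["range_z"]>0).mean())
    cv2.imwrite(f"pics/{n}.png",c["pixels"][:,:,::-1])
s=read_state();print(s["time_s"],s["tool_rot"],s["ft_force"],s["gripper_width"])
E
```

```text
top 54.43850203104496 255.86297363622748 193.26150593459045 [[-0.01, -0.994, 0.107, 0.466], [-1.0, 0.007, -0.029, 0.018], [0.028, -0.107, -0.994, 1.084], [0.0, 0.0, 0.0, 1.0]] 0.9959920247395834
side 52.98557835001078 256.49314528030027 191.35559677305773 [[-0.752, -0.414, 0.513, 0.143], [-0.658, 0.451, -0.603, 0.499], [0.018, -0.791, -0.612, 0.582], [0.0, 0.0, 0.0, 1.0]] 0.9959767659505209
0.1 [-3.07923609e+00 -6.14215608e-01  3.25708538e-04] [ 0.32643599 -0.17137533  0.34488941] 0.08529458545917817
```

View pics/top.png

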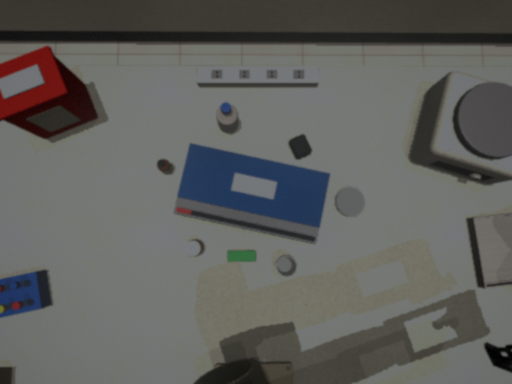

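View pics/side.png

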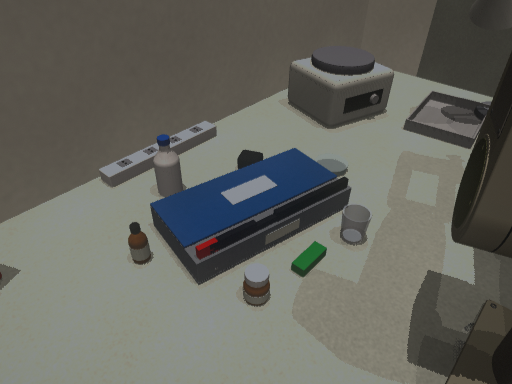

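The top view shows the blue lid with corners near (191,145), (329,172) and (316,238). The red end is near (184,211), with the rail running to (316,240). In the side view the red end is at (206,246), and a grey gap in the rail near (262,215) may be the notch. Next I'll get the case pose from the lid and red cap.

```bash
cat > h.py <<'E'
import numpy as np,cv2
def load(n): return dict(np.load(f"{n}.npz"))
def ray(c,uv,h):
    f=192/np.tan(np.radians(float(c["fov_y"]))/2); T=c["cam_to_world"]
    uv=np.atleast_2d(uv).astype(float)
    d=np.c_[(uv[:,0]-c["cx"])/f,(uv[:,1]-c["cy"])/f,np.ones(len(uv))]@T[:3,:3].T
    return T[:3,3]+d*((h-T[2,3])/d[:,2])[:,None]
def mask(c,k,roi):
    p=cv2.cvtColor(c["pixels"],cv2.COLOR_RGB2HSV); H,S,V=cv2.split(p)
    m=((H>105)&(H<125)&(S>120)) if k=="blue" else (((H<6)|(H>172))&(S>150)&(V>60))
    r=np.zeros_like(m); x0,y0,x1,y1=roi; r[y0:y1,x0:x1]=1
    m=(m&r).astype(np.uint8)
    n,l,s,_=cv2.connectedComponentsWithStats(m); i=1+s[1:,4].argmax()
    return (l==i).astype(np.uint8)
E
python3 - <<'E'
from h import *
R=lambda a:np.array([[np.cos(a),-np.sin(a)],[np.sin(a),np.cos(a)]])
for n,rb,rr in(("top",(170,135,340,245),(170,200,200,220)),("side",(145,145,350,245),(190,230,225,260))):
    c=load(n); m=mask(c,"blue",rb); ct=cv2.findContours(m,0,1)[0][0][:,0]
    P=ray(c,ct,.064)[:,:2]; (cx,cy),sz,_=r=cv2.minAreaRect(P.astype(np.float32)*1000)
    b=cv2.boxPoints(r)/1000; e=max((b[1]-b[0],b[2]-b[1]),key=np.linalg.norm); e=e*np.sign(e[1])
    yaw=np.arctan2(-e[0],e[1]); o=np.array([cx,cy])/1000-R(yaw)@[.023,0]
    print(n,"lid size",sz,"origin",o,"yaw",yaw,"cap_top",o+R(yaw)@[-.088,.170])
    mr=mask(c,"red",rr); q=np.argwhere(mr)[:,::-1]; w=ray(c,q,.082)[:,:2]
    l=(w-o)@R(yaw); print(" red n",len(q),"mean",w.mean(0),"in case",l.mean(0),l.min(0),l.max(0))
    rz=c["range_z"][q[:,1],q[:,0]]; f=192/np.tan(np.radians(float(c["fov_y"]))/2)
    X=np.c_[(q[:,0]-c["cx"])/f*rz,(q[:,1]-c["cy"])/f*rz,rz]@c["cam_to_world"][:3,:3].T+c["cam_to_world"][:3,3]
    print(" red z pct",np.percentile(X[:,2],[5,50,95]))
c=load("side"); cv2.imwrite("pics/crop.png",cv2.resize(c["pixels"][150:290,140:370,::-1],None,fx=3.4,fy=3.4,interpolation=2))
E
```

```text
top lid size (392.14654541015625, 148.59877014160156) origin [ 0.57637951 -0.00181419] yaw -0.22008808 cap_top [0.52761587 0.18329688]
 red n 16 mean [0.52928487 0.18309695] in case [-0.08632761  0.17016926] [-0.08825854  0.15678402] [-0.08453597  0.18462769]
 red z pct [0.07922981 0.08111184 0.08337707]
side lid size (398.5643005371094, 155.1058349609375) origin [5.72793734e-01 2.29503512e-05] yaw -0.218804 cap_top [0.52379244 0.18507125]
 red n 205 mean [0.52111123 0.19136529] in case [-0.09198349  0.17556198] [-0.10761433  0.14868122] [-0.07955484  0.19605612]
 red z pct [0.06358823 0.08074589 0.0830973 ]
```

View pics/crop.png

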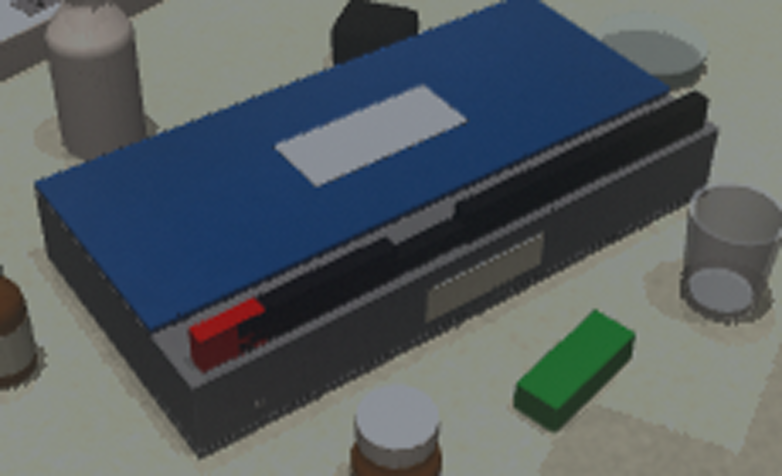

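The notch shows in the crop from (392,240) to (455,207). I'll use that only as a cross-check. Now moving above the cap with closed fingers, tool y along the rail, and feeling down.

```bash
cat >> h.py <<'E'
from scipy.spatial.transform import Rotation
YAW=-.2195; O=np.array([.5746,-.0009])
def case(x,y): return O+np.array([[np.cos(YAW),-np.sin(YAW)],[np.sin(YAW),np.cos(YAW)]])@[x,y]
ty=np.array([np.sin(YAW),-np.cos(YAW),0]); tz=np.array([0,0,-1.])
ROT=Rotation.from_matrix(np.c_[np.cross(ty,tz),ty,tz]).as_rotvec()
E
python3 - <<'E'
from workcell import *
from h import *
c=load("side"); w=ray(c,[[255.3,220.6],[273.8,210.9]],.082)[:,:2]
print("seen notch y",((w-O)@np.array([[np.cos(YAW),-np.sin(YAW)],[np.sin(YAW),np.cos(YAW)]])))
p=case(-.088,.170); print(p,ik([*p,.2],ROT))
command_gripper(0,30)
move_to([*p,.2],ROT)
movel([*p,.105],v=.1)
wait(.3); s=read_state(); print(s["time_s"],s["ft_force"],s["gripper_width"],s["tool_pos"])
hit=movel([*p,.074],v=.01,max_force=2)
for _ in range(3):
    wait(.1); s=read_state(); print(hit,s["time_s"],s["tool_pos"],s["ft_force"],s["moment"])
c=capture("side"); cv2.imwrite("pics/touch.png",cv2.resize(c["pixels"][120:290,120:370,::-1],None,fx=3,fy=3))
E
```

```text
seen notch y [[-0.087986    0.06123702]
 [-0.08593936  0.01413917]]
[0.52572751 0.18418236] [ 2.44934467e-01  3.10556097e-02  1.65018804e+00 -4.44089210e-16
  1.46034900e+00  2.03523079e+00]
5.0667 [-0.86782802  0.29294378 -0.38749996] -0.0004270038285751491 [0.52603151 0.18425696 0.10548312]
True 7.225 [0.52572438 0.18417244 0.08205866] [-0.51642478  0.21992692  6.00463312] [ 0.03546189  0.04279659 -0.01498386]
True 7.325 [0.52572187 0.18417935 0.08205383] [ 0.01294873 -0.36532043  5.3739659 ] [0.02206413 0.04508174 0.02434778]
True 7.425 [0.52574195 0.18416854 0.08205809] [-0.56144925  0.49521983  5.03913579] [-0.05754077  0.04716481  0.01934518]
```

View pics/touch.png

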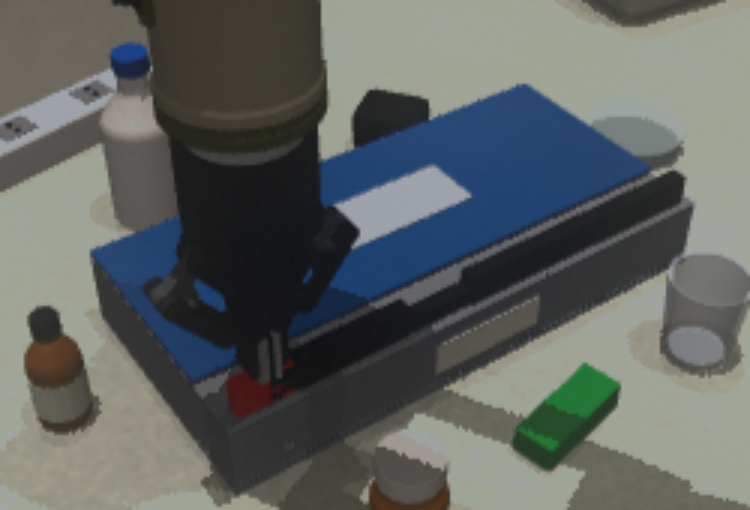

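The picture shows the closed fingertip resting on the red end near (265,375), with about 5 N of contact at z = 82.05 mm. The notch is seen at y ≈ +61 to +14 mm. Next I'll slide right at light force and stop when support vanishes.

Run:
```python
from workcell import *
from h import *
def fz(n=3):
    a=[]
    for _ in range(n): a.append(read_state()["ft_force"]); wait(.01)
    return np.mean(a,0)
b=-.39; z=read_state()["tool_pos"][2]; z0=z; y=.170; found=False; log=[]
while y>-.09:
    f=fz(); fn=f[2]-b
    log.append((round(y*1e3),round(z*1e3,2),round(fn,1),round(float(np.hypot(*f[:2])),1)))
    if fn<1 and z<z0-.0012: found=True; break
    z+=float(np.clip((fn-3.5)*5e-5,-3e-4,2e-4))
    y-=.003
    if movel([*case(-.088,y),z],v=.03,max_force=12):
        log.append("STOP"); break
s=read_state(); print(found,y,s["time_s"],s["tool_pos"],s["ft_force"]); print(log)
```

```text
True 0.037999999999999895 19.6 [0.49693292 0.05523773 0.08066333] [ 0.01726076 -0.28068813  0.07869918]
[(170, np.float64(82.05), np.float64(5.5), 0.7), (167, np.float64(82.15), np.float64(2.2), 1.5), (164, np.float64(82.09), np.float64(3.0), 1.1), (161, np.float64(82.06), np.float64(3.5), 0.5), (158, np.float64(82.06), np.float64(2.9), 1.1), (155, np.float64(82.03), np.float64(3.6), 0.7), (152, np.float64(82.03), np.float64(3.4), 0.1), (149, np.float64(82.03), np.float64(4.4), 0.4), (146, np.float64(82.07), np.float64(3.6), 0.5), (143, np.float64(82.07), np.float64(3.2), 0.2), (140, np.float64(82.06), np.float64(3.9), 0.1), (137, np.float64(82.08), np.float64(4.7), 0.2), (134, np.float64(82.14), np.float64(4.2), 0.2), (131, np.float64(82.17), np.float64(3.1), 0.3), (128, np.float64(82.15), np.float64(2.9), 0.5), (125, np.float64(82.12), np.float64(2.8), 1.2), (122, np.float64(82.09), np.float64(2.8), 1.1), (119, np.float64(82.05), np.float64(2.8), 1.3), (116, np.float64(82.02), np.float64(2.8), 0.3), (113, np.float64(81.98), np.float64(4.1), 0.3), (110, np.float64(82.01), np.float64
[... 439 characters left out ...]
(80, np.float64(82.0), np.float64(3.3), 0.3), (77, np.float64(81.99), np.float64(3.1), 0.5), (74, np.float64(81.97), np.float64(2.3), 1.0), (71, np.float64(81.91), np.float64(1.6), 1.1), (68, np.float64(81.82), np.float64(1.3), 0.3), (65, np.float64(81.7), np.float64(2.3), 0.5), (62, np.float64(81.64), np.float64(2.8), 0.7), (59, np.float64(81.61), np.float64(3.4), 0.3), (56, np.float64(81.6), np.float64(0.9), 0.5), (53, np.float64(81.47), np.float64(0.3), 0.2), (50, np.float64(81.31), np.float64(0.4), 0.7), (47, np.float64(81.16), np.float64(0.4), 0.2), (44, np.float64(81.01), np.float64(0.6), 0.7), (41, np.float64(80.86), np.float64(0.3), 0.5), (38, np.float64(80.7), np.float64(0.4), 0.1)]
```

Support vanished at y ≈ +57 mm, and the tip is now at +38 mm, close to the notch centre seen earlier. Pressing down slowly to the end stop.

Run:
```python
from workcell import *
from h import *
p=case(-.088,.038)
def rep(t):
    s=read_state(); print(t,round(s["time_s"],2),s["tool_pos"].round(5) if hasattr(s["tool_pos"],"round") else s["tool_pos"],s["ft_force"])
h=movel([*p,.0740],v=.02,max_force=2); rep(h)
h=movel([*p,.0695],v=.008,max_force=2); rep(h)
# creep down: tongue resists 3-5 N, the end stop shows as a clear rise beyond that
z=read_state()["tool_pos"][2]
while z>.063:
    z-=.0003; movel([*p,z],v=.01)
    wait(.02); f=np.mean([read_state()["ft_force"][2] for _ in range(3)])+.39
    if f>10: break
print("cmd z",z,"f",f); wait(.2); rep("end")
c=capture("side"); cv2.imwrite("pics/pressed.png",cv2.resize(c["pixels"][120:290,120:370,::-1],None,fx=3,fy=3))
```

```text
False 20.08 [0.4968  0.05536 0.07376] [0.13411787 0.31513307 0.27571329]
True 20.48 [0.49718 0.05536 0.0714 ] [ 0.4457033  -0.74852069  0.88570896]
cmd z 0.06420032393084732 f 10.895359525753024
end 27.08 [0.49702 0.05537 0.06493] [-3.39982162  0.4776444  10.0318792 ]
```

View pics/pressed.png

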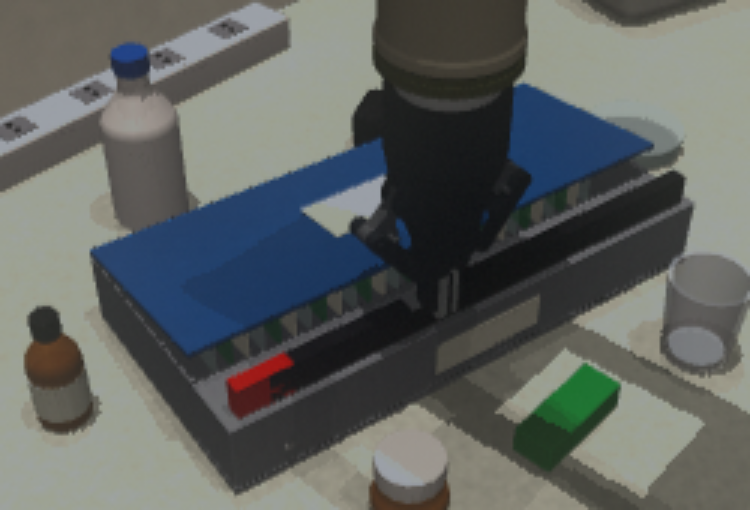

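The lid is ajar, with its front edge raised and the interior visible. The tip is in the notch near (443,295), and the tongue is at its stop: z = 64.9 mm at 10 N. Lifting straight up and withdrawing.

Run:
```python
from workcell import *
from h import *
p=case(-.088,.038)
movel([*p,.10],v=.04); movel([*p,.22],v=.1)
q=case(-.20,.038); movel([*q,.26],v=.15)
wait(.5); s=read_state(); print(s["time_s"],s["tool_pos"],s["ft_force"])
c=capture("side"); T=c["cam_to_world"]; f=192/np.tan(np.radians(float(c["fov_y"]))/2)
v,u=np.mgrid[:384,:512]; r=c["range_z"]
X=np.stack([(u-c["cx"])/f*r,(v-c["cy"])/f*r,r],-1)@T[:3,:3].T+T[:3,3]
m=cv2.erode(mask(c,"blue",(145,120,350,245)),np.ones((3,3))).astype(bool)
C=np.array([[np.cos(YAW),-np.sin(YAW)],[np.sin(YAW),np.cos(YAW)]])
L=(X[m][:,:2]-O)@C; print("lid slope",-np.polyfit(L[:,0],X[m][:,2],1)[0])
old=load("side"); d=cv2.absdiff(c["pixels"],old["pixels"])
cv2.imwrite("pics/final.png",np.hstack([c["pixels"][110:320,110:385,::-1],d[110:320,110:385,::-1]]))
```

```text
30.9667 [0.38771361 0.07969736 0.25991832] [-0.12105833 -0.02585695 -0.237578  ]
lid slope 0.32143099280685017
```

View pics/final.png

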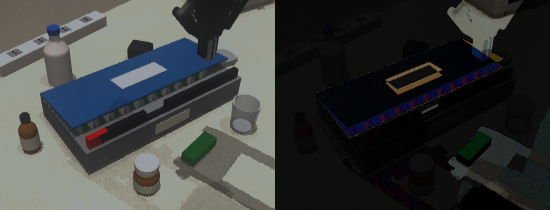

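The hand is clear and the lid stays ajar. The surrounding objects show no displacement, only shadow changes. The slope fit was contaminated by other pixels, so I'll do one robust check before handing in.

Run:
```python
from workcell import *
from h import *
C=np.array([[np.cos(YAW),-np.sin(YAW)],[np.sin(YAW),np.cos(YAW)]])
def slope(c):
    T=c["cam_to_world"]; f=192/np.tan(np.radians(float(c["fov_y"]))/2)
    v,u=np.mgrid[:384,:512]; r=c["range_z"]
    X=(np.stack([(u-c["cx"])/f*r,(v-c["cy"])/f*r,r],-1)@T[:3,:3].T+T[:3,3]).reshape(-1,3)
    L=(X[:,:2]-O)@C; out=[]
    for x in np.arange(-.04,.09,.02):
        k=(abs(L[:,0]-x)<.005)&(L[:,1]>.05)&(L[:,1]<.18); out.append((x,np.median(X[k,2])))
    return -np.polyfit(*np.array(out).T,1)[0]
a=slope(load("side")); b=slope(capture("side")); print(a,b,b-a)
if b-a>.12: print(sign_off())
```

```text
0.0010131020289459978 0.13774192377067562 0.13672882174172962
the job is handed in; nothing more can be done
None
```

The job is handed in: I slid a closed fingertip from the red end to the notch (near case y = +38 mm), pressed the tongue to its stop at about 10 N, and took the hand away; the lid stays ajar at about 0.137 rad, and the last picture shows nothing around the case moved.

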